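# Turn over the dough moulder and hold its roller up

### The arm

A 6-joint arm with a two-finger parallel gripper is mounted at the origin on the work surface. World frame = base frame: x ahead of the robot, y to its left, z up, the work surface at z = 0. Lengths are in m, angles in rad, forces in N, time in s.
With the tool pointing down it reaches from about 0.35 to 0.775 m from the base axis. Payload 5.5 kg.
Tool frame: the origin (TCP) lies between the finger pads; the fingertips stand env.nose_length ahead of it and the grasp point (between the pads) lies 8 mm behind it (env.nose_length is the distance from the TCP to the fingertips, in m); z points along the fingers, y is the direction in which the jaws open and shut (so a half turn about z gives the same grasp; the last joint's range is limited). The gripper opens to 85 mm and grips with 20 to 120 N. Pads are 22 mm wide; open, the fingers measure 114 mm over their backs; the gripper's body (76 mm by 85 mm) begins 54 mm behind the grasp point. The pads swing forward as they close: fully open they stand 13 mm farther back than shut.
Start: joints at [1, 0.313, 0.046, 1.304, 0, 1.431], TCP at [0.24, 0.522, 0.242] pointing down, gripper open.
Joint ranges: [-2.76, 2.76], [-0.86, 1.69], [-1.03, 1.26], [-2.2, 2.34], [-1.47, 1.5], [-3.14, 3.14]. Speed limits (rad/s): [2.57, 2.57, 3.14, 3.14, 3.14, 3.14].

### API

Orientations are given as a unit quaternion [w, x, y, z].
In Python, from workcell import env gives the robot as it stands. The module is installed in compiled form; this text tells all that it offers.
- The arm moves only by the shell command python3 -m creep 'ROWS' [FORCE]. ROWS is a JSON object of lists of equal length, an entry for each row: "hand": the finger opening in mm, from 0 to 85.4; "delta_pos": the shift along the tool's x, y, z scaled (see below), a list of three; "turn": the turn about the tool's z scaled (see below). In form: {"hand": [hand, ...], "delta_pos": [[dx, dy, dz], ...], "turn": [turn, ...]}. A call has exactly 5 rows; each row shifts and turns the commanded pose from where the row before left it, along the tool's axes as they then stand; what a row does not reach is not made up. The controller multiplies each number of a shift by 0.8 m and each number of a turn by 5 degrees. A row lasts 1/12 s, in which the tool goes at most 41.7 mm and 7.16 degrees, less where a joint would pass 70% of its speed; a pose out of reach is approached as far as the arm can. A call with a number of a shift or a turn outside -1 to 1 is refused whole. A call with a gripper value outside its range is refused whole. The fingers move at their own pace and stop on an object; FORCE is the grip in N (left out, the last holds). Time passes only in rows, so rows that do not move let the fingers close, or fill a call up. It gives the time, the measured TCP pose, the force and the opening at its end, in the units of the state.
- env.get_state(): the state, without advancing time (a new reading comes with each control period).
- env.read_camera(name): name is "scene" or "top" or "wrist"; returns a dict with "pixels" (420x560x3 uint8, red, green, blue), "depth" (420x560 float32, m along the optical axis (not along the pixel's ray), 0 where there is no reading), "fx", "fy", "cx", "cy" (pixels), "origin" and "orientation" of the camera in the world. Camera axes: x right, y down, z forward; pixel columns grow to the right and rows downward; lengths in m; the calibration is good to about 2 mm. A picture is of the moment at which its call begins.
- env.hand_in(): hands the job in, once; it reports no verdict.
Trained networks look in the newest picture that a camera, given by its name, has taken for a name from the list of things; names that differ only in an ending like _2 or _b are one class to them, and where a whole thing is asked for, a point or a joint stands for the part that bears it (a point fixed in the world has none). Each returns a list of dicts, best first, with "score" (0 to 1); they miss things now and then, are a little off and sometimes report something else, mostly with a low value. They report only what shows in the picture. A call takes as long as a camera call.
- env.find_in(camera, target): "location" ([row, column] in pixels, amid what is visible of it).
- env.pinpoint(camera, target): "location" ([row, column] in pixels: a listed point, or the origin of a listed thing).
The state is a dict: "clock": time; "joint_pos": joint angles; "qvel": joint speeds; "tau": joint torques, N m; "tcp_pos": TCP position; "orientation": TCP orientation; "wrist_force": force on the tool from outside, world axes, zero at the start; "ft_torque": the same for the moment, N m; "finger_gap": finger opening in m.
Only numpy, scipy, OpenCV 4.12 (cv2) and the standard library are available. Lean on these libraries where they do the work, as an engineer would, in place of code of your own. Each camera call takes 0.05 s, during which the arm holds its last target.

### The job

End-of-shift check of the bench dough moulder: first take the upright knob on the hand wheel and turn the wheel through one full turn, either way, with the cam lever still down. Then swing the sprung cam lever up to its highest lift point, where it stands upright and the upper roller is raised fully, and finish while still holding it there with the fingers. Leave the loaf, tin, bowl and scraper where they are.

Things in the scene. Friction and masses are not known exactly. Their poses are not given: they have to be found in the camera images.
- moulder: Bolted-down dough moulder. Origin on the table, mid-depth; its axes: x from the robot's side to the far side, y along the rollers towards the hand wheel, z up. White base plate x -90 to 90, y -160 to 240, 15 mm thick; aluminium frame with two white rollers, x -45 to 45, y -141 to 61, 160 mm high (crosshead above it to 227, 245 when raised); round gear turret with hand wheel at y 165.
- handwheel (a joint): Angle of the hand wheel about its upright axis, rad, 0 at the start, counter-clockwise from above positive; turns freely either way by more than two turns, stays where it is left. One full turn is 6.28 or -6.28.
- wheel_hub (a point): Centre of the hand wheel (axis at x 0, y 165 mm of the moulder), at the upper face of its disc, 143 mm above the table. The disc is 140 mm across; its rim stands 4 mm and its 36 mm wide hub 10 to 16 mm above the disc face. Turning takes about 1 to 3 N at the knob.
- knob_mid (a point): Point on the axis of the upright black knob on the hand wheel, 28 mm above the disc face (171 mm above the table), 50 mm from the wheel's axis; goes round with the wheel, starts in any direction. The knob is 17 mm in diameter, its top 50 mm above the disc face; it spins freely on its pin, so it can stay pinched from above all the way round without turning the gripper.
- cam (a joint): Angle of the cam, keyed to the lever, about the level cam shaft (along the moulder's x), rad. 0: at rest on its stop, leaning 1.25 rad from upright towards the moulder's -y; grows as it swings up and over towards +y. 1.25: upright, the cam's highest lift; beyond, up to the stop at 2.1, the roller sinks again. A spring takes it back towards 0 when let go. It takes about 3 to 8 N at the handle.
- lever: The cam lever: steel arm 9 x 16 mm, 110 mm long, in the plane x -38 mm of the moulder, with a black round grip bar on its end. Origin on the axis of the cam shaft, 180 mm above the table, at x -75, y -50 mm of the moulder (level with the middle of the bar's length). The body turns with the lever; at rest its axes are parallel to the moulder's.
- roller_lift (a joint): Lift of the upper roller in m: 0 with the lever down, 0.0185 at the cam's highest point; it is driven by the lever and cam alone.
- loaf: Brown crusty loaf 240 mm long, 96 mm wide; origin at the middle of its underside. Bystander.
- loaf_tin: Dark steel loaf tin 110 x 240 x 70 mm; origin at the middle of its underside. Bystander.
- bowl: Steel bowl 180 mm across, 80 mm high; origin at the middle of its underside. Bystander.
- scraper: Dough scraper, flat steel blade with a wooden back, about 126 x 130 mm and 18 mm high; origin near its middle at the underside. Bystander.
- lever_grip (a point): Middle of the grip bar, on its axis, 110 mm from the lever's origin. The bar is 18 mm in diameter, 64 mm long, along the moulder's x: 32 mm towards the robot from here, and 32 mm away to where it meets the arm. It is a sleeve that spins freely on its pin, so a gripper pinching it from above need not turn. 215 mm above the table at rest, 290 mm when upright.

How it is judged:
By the outcome, as a careful person would: the job done as asked, in the order asked, and still so for the second after the job is handed in, while the arm keeps its last pose, push and grip.
It also fails if it takes over 64 s, if anything falls off the work surface, if the arm or the gripper's body presses on something with over 40 N, if the wrist force passes 120 N, or if a joint passes its speed limit or range.

## Working session

There is one attempt and no reset: what is moved stays moved. The work goes in short steps, Python scripts to look and compute and a shell command to move; the robot and the scene stay as the last step left them, time stands still between calls to the robot, and variables do not carry over. Pictures are saved under pics/ and viewed, and the job is handed in when it is done.

```bash
mkdir -p pics; cat > h.py <<'E'
import numpy as np, cv2
from scipy.spatial.transform import Rotation as R
from workcell import env
def q(o): return R.from_quat([o[1],o[2],o[3],o[0]])
def p3(c,r,col,depth=None):
    r=int(round(r));col=int(round(col))
    d=depth if depth is not None else c["depth"][r,col]
    v=np.array([(col-c["cx"])/c["fx"]*d,(r-c["cy"])/c["fy"]*d,d])
    return np.array(c["origin"])+q(c["orientation"]).apply(v)
def ray_z(c,r,col,z):
    o=np.array(c["origin"]);v=q(c["orientation"]).apply([(col-c["cx"])/c["fx"],(r-c["cy"])/c["fy"],1.0])
    return o+v*(z-o[2])/v[2]
E
python3 - <<'E'
from h import *
s=env.get_state()
for k in s: print(k,np.round(s[k],4))
print(env.nose_length)
for n in ["scene","top"]:
    c=env.read_camera(n); cv2.imwrite(f"pics/{n}0.png",c["pixels"][:,:,::-1])
    print(n,np.round(c["origin"],3),np.round(c["orientation"],3),c["fx"])
    for t,z in [("knob_mid",.171),("wheel_hub",.143),("lever_grip",.215),("lever",.18),("moulder",0)]:
        for d in env.pinpoint(n,t)[:2]:
            l=d["location"]; print(t,round(d["score"],2),np.round(l),np.round(ray_z(c,*l,z),4), np.round(p3(c,*l),4))
E
```

```text
clock 0.0
joint_pos [ 1.0004  0.314   0.045   1.3036 -0.      1.4312]
qvel [-0.0006  0.0002  0.0005 -0.0007 -0.0019 -0.0011]
tau [ 1.00000e-04 -4.80630e+01  2.98532e+01  1.95000e-02 -1.00000e-04
 -0.00000e+00]
tcp_pos [0.2399 0.522  0.2414]
orientation [-3.000e-04  2.137e-01  9.769e-01 -9.000e-04]
wrist_force [-0.3542  0.6004 -0.2606]
ft_torque [-0.0251  0.0532 -0.0094]
finger_gap 0.0855
0.011
scene [1.166 0.439 1.183] [-0.151  0.44   0.835 -0.293] 406.93574894021623
knob_mid 0.63 [253. 328.] [0.5527 0.1814 0.171 ] [0.5547 0.1821 0.172 ]
wheel_hub 0.67 [246. 315.] [0.5362 0.1286 0.143 ] [0.5444 0.1324 0.1542]
lever_grip 0.82 [176. 242.] [ 0.4826 -0.1893  0.215 ] [ 0.4851 -0.1865  0.2203]
lever 0.7 [160. 213.] [ 0.4534 -0.3424  0.18  ] [ 0.329  -0.4802  0.0059]
lever 0.51 [201. 269.] [ 0.4954 -0.073   0.18  ] [ 0.3772 -0.1627  0.0036]
moulder 0.9 [248. 272.] [ 0.5423 -0.0307  0.    ] [ 0.5677 -0.0132  0.0481]
top [ 0.249 -0.025  1.378] [-0.078  0.746 -0.658  0.071] 410.7625808433892
knob_mid 0.67 [197. 224.] [0.5565 0.1786 0.171 ] [0.5497 0.1732 0.1934]
wheel_hub 0.72 [204. 240.] [0.5458 0.1298 0.143 ] [0.5415 0.1264 0.1639]
lever_grip 0.61 [235. 346.] [ 0.4752 -0.1939  0.215 ] [ 0.4736 -0.1932  0.2287]
lever_grip 0.24 [293. 417.] [ 0.3374 -0.4071  0.215 ] [ 0.353  -0.4744  0.0085]
lever 0.7 [233. 310.] [ 0.4768 -0.0927  0.18  ] [ 0.5077 -0.1037  0.0115]
moulder 0.75 [222. 292.] [ 0.5422 -0.0405  0.    ] [ 0.527  -0.0384  0.0628]
```

View pics/scene0.png

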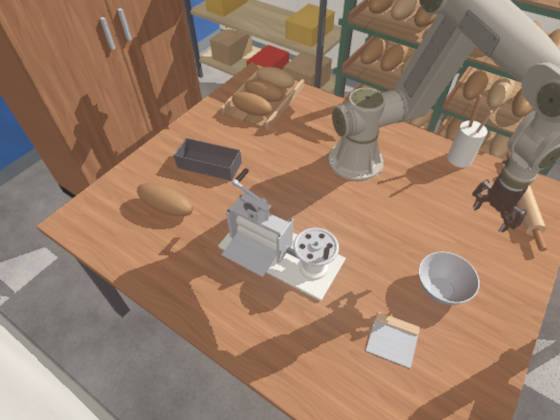

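View pics/top0.png

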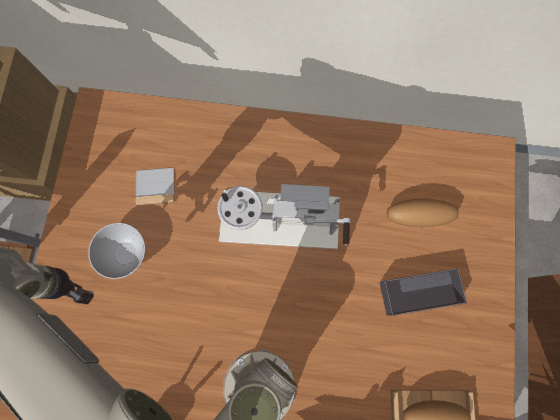

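```bash
python3 - <<'E'
from h import *
from scipy.optimize import least_squares
for n in ["scene","top"]:
    c=env.read_camera(n)
    d=c["depth"]; rr,cc=np.mgrid[0:420,0:560]
    v=np.stack([(cc-c["cx"])/c["fx"]*d,(rr-c["cy"])/c["fy"]*d,d],-1).reshape(-1,3)
    P=np.array(c["origin"])+q(c["orientation"]).apply(v)
    P[d.reshape(-1)==0]=9
    px=c["pixels"].reshape(-1,3).astype(int)
    near=(np.hypot(P[:,0]-.54,P[:,1]-.13)<.09)
    m=near&(P[:,2]>.135)&(P[:,2]<.162); D=P[m]
    f=cv2.minEnclosingCircle(D[:,:2].astype(np.float32)); print(n,"disc",np.round(f[0],4),f[1],m.sum())
    k=near&(P[:,2]>.165)&(P[:,2]<.2)
    print("knob",k.sum(),np.round(P[k].mean(0),4),P[k].min(0).round(3),P[k].max(0).round(3), px[k].mean(0).round())
    k=k&(P[:,2]>.188); print("knobtop",k.sum(),np.round(P[k].mean(0),4),P[k].min(0).round(3),P[k].max(0).round(3))
    g=(P[:,0]>.42)&(P[:,0]<.53)&(P[:,1]<-.15)&(P[:,1]>-.25)&(P[:,2]>.2)&(P[:,2]<.25)
    print("grip",g.sum(),np.round(P[g].mean(0),4),P[g].min(0).round(3),P[g].max(0).round(3),"dir",np.linalg.svd(P[g]-P[g].mean(0))[2][0].round(3))
    b=(P[:,2]>.008)&(P[:,2]<.025)&(px.min(1)>140)&(abs(P[:,0]-.54)<.15)&(abs(P[:,1])<.28)
    r=cv2.minAreaRect(P[b][:,:2].astype(np.float32)); print("base",b.sum(),r, cv2.boxPoints(r).round(3).tolist())
    t={"scene":(140,340,200,400),"top":(150,280,190,380)}[n]
    im=c["pixels"][t[0]:t[1],t[2]:t[3],::-1]; cv2.imwrite(f"pics/{n}1.png",cv2.resize(im,None,fx=4 if n=="top" else 3,fy=4 if n=="top" else 3,interpolation=2))
E
```

```text
scene disc [0.5371 0.1287] 0.07040707021951675 1328
knob 52 [0.5596 0.1751 0.1838] [0.536 0.126 0.165] [0.565 0.183 0.198] [108.  98.  94.]
knobtop 24 [0.558  0.1752 0.193 ] [0.55  0.167 0.188] [0.564 0.181 0.198]
grip 168 [ 0.4996 -0.1846  0.2194] [ 0.448 -0.202  0.201] [ 0.526 -0.15   0.231] dir [ 0.938  0.315 -0.143]
base 1685 ((0.557013988494873, 0.006927460432052612), (0.20443394780158997, 0.39790406823158264), 4.271176338195801) [[0.4399999976158142, 0.1979999989271164], [0.4699999988079071, -0.19900000095367432], [0.6740000247955322, -0.18400000035762787], [0.6439999938011169, 0.21299999952316284]]
top disc [0.5366 0.129 ] 0.07007589191198349 1509
knob 36 [0.5539 0.1719 0.1879] [0.535 0.128 0.165] [0.562 0.182 0.199] [69. 61. 58.]
knobtop 23 [0.5556 0.1745 0.194 ] [0.549 0.168 0.188] [0.562 0.182 0.199]
grip 223 [ 0.4939 -0.1874  0.2208] [ 0.449 -0.204  0.2  ] [ 0.524 -0.15   0.232] dir [-0.939 -0.332  0.084]
base 2559 ((0.5441778898239136, 0.005879297852516174), (0.1796119213104248, 0.39845967292785645), 3.822404146194458) [[0.4410000145435333, 0.19900000095367432], [0.46799999475479126, -0.19900000095367432], [0.6470000147819519, -0.18700000643730164], [0.6209999918937683, 0.210999995470047]]
```

View pics/scene1.png

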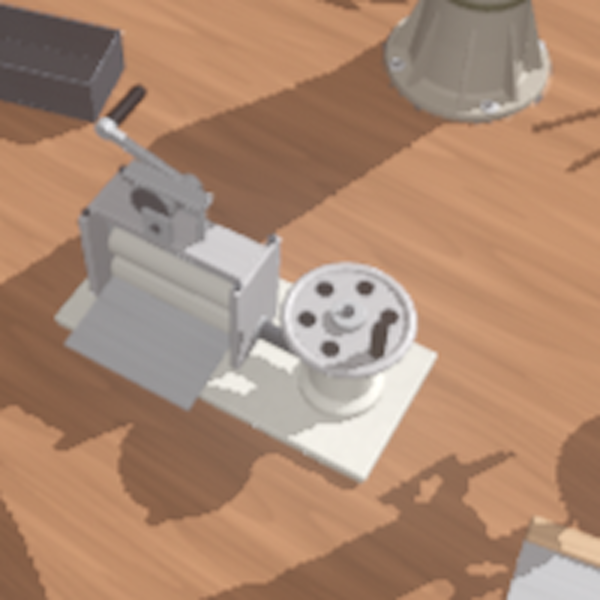

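View pics/top1.png

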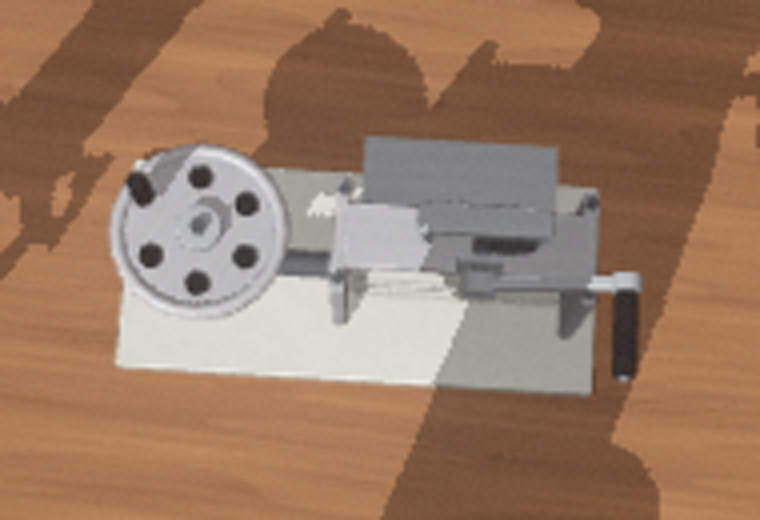

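```bash
python3 -m creep '{"hand":[85,85,85,85,85],"delta_pos":[[0,0,0],[0,0,0],[0,0,0],[0,0,0],[0,0,0]],"turn":[-1,-1,-1,-1,-1]}' 40
python3 -m creep '{"hand":[85,85,85,85,85],"delta_pos":[[0,0,0],[0,0,0],[0,0,0],[0,0,0],[0,0,0]],"turn":[-0.7,0,0,0,0]}'
cat >> h.py <<'E'
YAW=0.067; HUB=np.array([.5368,.129,.143])
def rel(target):
    s=env.get_state(); T=q(s["orientation"]); d=T.inv().apply(np.array(target)-s["tcp_pos"])
    ang=np.degrees(np.arctan2(*T.apply([0,1,0])[[1,0]]))
    print("t",round(s["clock"],2),"tcp",np.round(s["tcp_pos"],4),"F",np.round(s["wrist_force"],1),"gap",round(s["finger_gap"],4),"jaw",round(ang,1),"z",T.apply([0,0,1]).round(3),"tool mm",np.round(d*1000,1),"units",np.round(d/.8,4))
E
python3 -c "
from h import *
rel([.5563,.175,.241])"
```

```text
clock: 1.12
tcp_pos: [0.2401, 0.5225, 0.2424]
orientation: [0.0, -0.005, 1.0, 0.0]
wrist_force: [0.9, 0.7, 0.2]
finger_gap: 0.0847
clock: 1.53
tcp_pos: [0.2401, 0.5225, 0.2423]
orientation: [0.0, -0.033, 0.999, 0.0]
wrist_force: [0.1, 0.1, -0.6]
finger_gap: 0.0847
t 1.53 tcp [0.2401 0.5225 0.2423] F [ 0.1  0.1 -0.6] gap 0.0847 jaw 93.8 z [ 0.  0. -1.] tool mm [-292.7 -367.4    1.3] units [-0.3659 -0.4593  0.0017]
```

```bash
for i in 1; do python3 -m creep '{"hand":[85,85,85,85,85],"delta_pos":[[-0.0244,-0.0306,0],[-0.0244,-0.0306,0],[-0.0244,-0.0306,0],[-0.0244,-0.0306,0],[-0.0244,-0.0306,0]],"turn":[0,0,0,0,0]}'
python3 -m creep '{"hand":[85,85,85,85,85],"delta_pos":[[-0.0244,-0.0306,0],[-0.0244,-0.0306,0],[-0.0244,-0.0306,0],[-0.0244,-0.0306,0],[-0.0244,-0.0306,0]],"turn":[0,0,0,0,0]}'
python3 -m creep '{"hand":[60,60,60,60,60],"delta_pos":[[-0.0244,-0.0306,0],[-0.0244,-0.0306,0],[-0.0244,-0.0306,0],[-0.0244,-0.0306,0],[0,0,0]],"turn":[0,0,0,0,0]}'; done
python3 - <<'E'
from h import *
rel([.5563,.175,.241])
c=env.read_camera("wrist"); cv2.imwrite("pics/w1.png",c["pixels"][:,:,::-1])
for d in env.pinpoint("wrist","knob_mid")[:2]: print(d, ray_z(c,*d["location"],.171))
for d in env.pinpoint("wrist","wheel_hub")[:2]: print(d, ray_z(c,*d["location"],.143))
E
```

```text
clock: 1.95
tcp_pos: [0.3464, 0.4058, 0.2424]
orientation: [0.0, -0.033, 0.999, 0.0]
wrist_force: [0.5, -0.1, 0.4]
finger_gap: 0.0849
clock: 2.37
tcp_pos: [0.4521, 0.29, 0.2425]
orientation: [0.0, -0.033, 0.999, 0.0]
wrist_force: [-0.1, 0.7, -0.3]
finger_gap: 0.085
clock: 2.78
tcp_pos: [0.5393, 0.1949, 0.2419]
orientation: [0.001, -0.03, 1.0, -0.001]
wrist_force: [0.1, 0.7, 0.5]
finger_gap: 0.0601
t 2.78 tcp [0.5393 0.1949 0.2419] F [0.1 0.7 0.5] gap 0.0601 jaw 93.5 z [ 0.002 -0.001 -1.   ] tool mm [-15.8 -20.8   1. ] units [-0.0197 -0.0261  0.0012]
{'location': [245.4, 251.0], 'score': 0.72} [0.55549495 0.17374622 0.171     ]
{'location': [204.1, 201.5], 'score': 0.74} [0.53422005 0.13051911 0.143     ]
{'location': [228.7, 471.0], 'score': 0.52} [0.54188329 0.35056779 0.143     ]
```

View pics/w1.png

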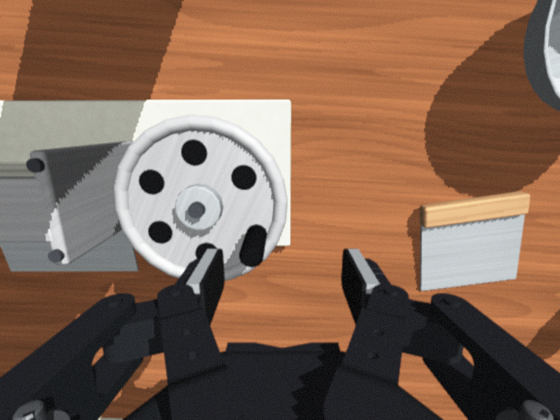

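```bash
python3 -m creep '{"hand":[60,60,60,60,60],"delta_pos":[[-0.0197,-0.0261,0],[0,0,0],[0,0,0.025],[0,0,0.022],[0,0,0]],"turn":[0,0,0,0,0]}'
python3 - <<'E'
from h import *
rel([.5563,.1747,.168])
c=env.read_camera("wrist"); cv2.imwrite("pics/w2.png",c["pixels"][:,:,::-1])
for d in env.pinpoint("wrist","knob_mid")[:2]: print(d, ray_z(c,*d["location"],.171))
E
```

```text
clock: 3.35
tcp_pos: [0.55, 0.1797, 0.2015]
orientation: [-0.003, -0.034, 0.999, -0.0]
wrist_force: [-0.3, 0.1, -0.3]
finger_gap: 0.0597
t 3.35 tcp [0.55   0.1797 0.2015] F [-0.3  0.1 -0.3] gap 0.0597 jaw 93.9 z [-0.006 -0.001 -1.   ] tool mm [-6.2 -5.4 33.5] units [-0.0077 -0.0068  0.0419]
{'location': [258.3, 270.9], 'score': 0.95} [0.55620728 0.17438852 0.171     ]
```

View pics/w2.png

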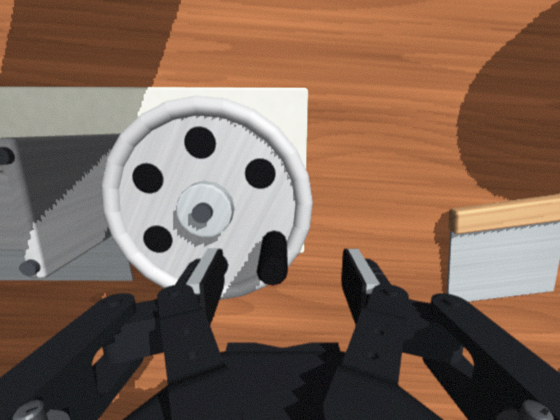

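```bash
python3 -m creep '{"hand":[60,60,60,60,60],"delta_pos":[[-0.0077,-0.0068,0],[0,0,0],[0,0,0.021],[0,0,0.021],[0,0,0]],"turn":[0,0,0,0,0]}'
python3 -m creep '{"hand":[60,60,60,60,60],"delta_pos":[[0,0,0],[0,0,0],[0,0,0],[0,0,0],[0,0,0]],"turn":[0,0,0,0,0]}'
python3 - <<'E'
from h import *
rel([.5563,.1747,.168])
E
```

```text
clock: 3.87
tcp_pos: [0.5582, 0.1737, 0.1691]
orientation: [-0.002, -0.033, 0.999, -0.0]
wrist_force: [-0.6, -1.1, -0.7]
finger_gap: 0.0598
clock: 4.28
tcp_pos: [0.5598, 0.174, 0.172]
orientation: [0.001, -0.033, 0.999, 0.0]
wrist_force: [0.5, -0.1, -0.5]
finger_gap: 0.0598
t 4.28 tcp [0.5598 0.174  0.172 ] F [ 0.5 -0.1 -0.5] gap 0.0598 jaw 93.8 z [ 0.002  0.    -1.   ] tool mm [3.4 0.9 4. ] units [0.0043 0.0012 0.005 ]
```

```bash
python3 -m creep '{"hand":[60,60,30,0,0],"delta_pos":[[0.0043,0.0012,0.004],[0,0,0],[0,0,0],[0,0,0],[0,0,0]],"turn":[0,0,0,0,0]}' 35
python3 -m creep '{"hand":[0,0,0,0,0],"delta_pos":[[0,0,0],[0,0,0],[0,0,0],[0,0,0],[0,0,0]],"turn":[0,0,0,0,0]}'
python3 - <<'E'
from h import *
rel([.5563,.1747,.168])
c=env.read_camera("wrist"); cv2.imwrite("pics/w3.png",c["pixels"][:,:,::-1])
E
```

```text
clock: 4.7
tcp_pos: [0.5558, 0.1747, 0.1679]
orientation: [0.0, -0.033, 0.999, 0.0]
wrist_force: [0.8, 0.5, -0.4]
finger_gap: 0.0244
clock: 5.12
tcp_pos: [0.5558, 0.1745, 0.1681]
orientation: [0.0, -0.033, 0.999, -0.0]
wrist_force: [-0.9, -1.4, 2.1]
finger_gap: 0.0157
t 5.12 tcp [0.5558 0.1745 0.1681] F [-0.9 -1.4  2.1] gap 0.0157 jaw 93.8 z [ 0. -0. -1.] tool mm [-0.5  0.2  0.1] units [-0.0007  0.0003  0.0001]
```

View pics/w3.png

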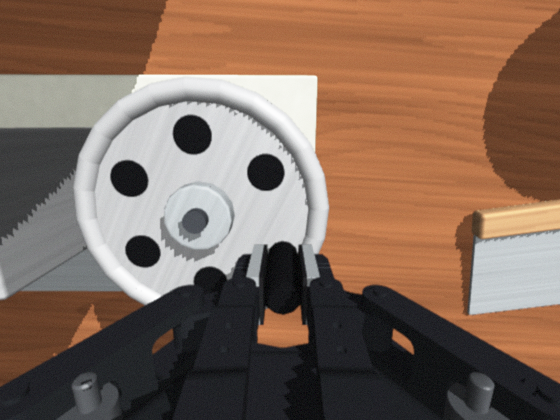

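```bash
python3 - <<'E'
import numpy as np
t=np.radians(63.5+12*np.arange(0,41)); X=-50*np.cos(t)/800;Y=50*np.sin(t)/800
for i in range(0,40,5): print([[round(X[j+1]-X[j],4),round(Y[j+1]-Y[j],4),0] for j in range(i,i+5)])
E
```

```text
[[np.float64(0.0122), np.float64(0.0046), 0], [np.float64(0.0129), np.float64(0.0019), 0], [np.float64(0.013), np.float64(-0.0008), 0], [np.float64(0.0126), np.float64(-0.0035), 0], [np.float64(0.0116), np.float64(-0.006), 0]]
[[np.float64(0.0101), np.float64(-0.0083), 0], [np.float64(0.0081), np.float64(-0.0102), 0], [np.float64(0.0058), np.float64(-0.0117), 0], [np.float64(0.0033), np.float64(-0.0126), 0], [np.float64(0.0006), np.float64(-0.0131), 0]]
[[np.float64(-0.0022), np.float64(-0.0129), 0], [np.float64(-0.0048), np.float64(-0.0122), 0], [np.float64(-0.0072), np.float64(-0.0109), 0], [np.float64(-0.0093), np.float64(-0.0092), 0], [np.float64(-0.011), np.float64(-0.007), 0]]
[[np.float64(-0.0122), np.float64(-0.0046), 0], [np.float64(-0.0129), np.float64(-0.0019), 0], [np.float64(-0.013), np.float64(0.0008), 0], [np.float64(-0.0126), np.float64(0.0035), 0], [np.float64(-0.0116), np.float64(0.006), 0]]
[[np.float64(-0.0101), np.float64(0.0083), 0], [np.float64(-0.0081), np.float64(0.0102), 0], [np.float64(-0.0058), np.float64(0.0117), 0], [np.float64(-0.0033), np.float64(0.0126), 0], [np.float64(-0.0006), np.float64(0.0131), 0]]
[[np.float64(0.0022), np.float64(0.0129), 0], [np.float64(0.0048), np.float64(0.0122), 0], [np.float64(0.0072), np.float64(0.0109), 0], [np.float64(0.0093), np.float64(0.0092), 0], [np.float64(0.011), np.float64(0.007), 0]]
[[np.float64(0.0122), np.float64(0.0046), 0], [np.float64(0.0129), np.float64(0.0019), 0], [np.float64(0.013), np.float64(-0.0008), 0], [np.float64(0.0126), np.float64(-0.0035), 0], [np.float64(0.0116), np.float64(-0.006), 0]]
[[np.float64(0.0101), np.float64(-0.0083), 0], [np.float64(0.0081), np.float64(-0.0102), 0], [np.float64(0.0058), np.float64(-0.0117), 0], [np.float64(0.0033), np.float64(-0.0126), 0], [np.float64(0.0006), np.float64(-0.0131), 0]]
```

```bash
cat >> h.py <<'E'
def wh():
    s=env.get_state(); d=np.array(s["tcp_pos"])[:2]-HUB[:2]
    print("wheel",round(s["clock"],2),"r",np.round(np.hypot(*d)*1000,1),"ang(moulder)",round(np.degrees(np.arctan2(d[1],d[0]))-3.8,1),"F",np.round(s["wrist_force"],1),"z",round(s["tcp_pos"][2],4),"gap",round(s["finger_gap"],4))
E
python3 -c "from h import *; wh()"
python3 -m creep '{"hand":[0,0,0,0,0],"delta_pos":[[0.0122,0.0046,0],[0.0129,0.0019,0],[0.013,-0.0008,0],[0.0126,-0.0035,0],[0.0116,-0.006,0]],"turn":[0,0,0,0,0]}' >/dev/null
python3 -c "from h import *; wh()"
python3 -m creep '{"hand":[0,0,0,0,0],"delta_pos":[[0,0,0],[0,0,0],[0,0,0],[0,0,0],[0,0,0]],"turn":[0,0,0,0,0]}' >/dev/null
python3 -c "from h import *; wh()"
```

```text
wheel 5.17 r 49.3 ang(moulder) 63.5 F [-0.9 -1.5  2. ] z 0.1681 gap 0.016
wheel 5.58 r 50.4 ang(moulder) 123.4 F [ 3.8 -0.7 -1.2] z 0.1681 gap 0.0158
wheel 6.0 r 50.3 ang(moulder) 123.6 F [-2.3 -0.   3.8] z 0.168 gap 0.0159
```

Tracks well with small forces. Continue.

```bash
python3 -m creep '{"hand":[0,0,0,0,0],"delta_pos":[[0.0101,-0.0083,0],[0.0081,-0.0102,0],[0.0058,-0.0117,0],[0.0033,-0.0126,0],[0.0006,-0.0131,0]],"turn":[0,0,0,0,0]}' >/dev/null
python3 -c "from h import *; wh()"
python3 -m creep '{"hand":[0,0,0,0,0],"delta_pos":[[-0.0022,-0.0129,0],[-0.0048,-0.0122,0],[-0.0072,-0.0109,0],[-0.0093,-0.0092,0],[-0.011,-0.007,0]],"turn":[0,0,0,0,0]}' >/dev/null
python3 -m creep '{"hand":[0,0,0,0,0],"delta_pos":[[0,0,0],[0,0,0],[0,0,0],[0,0,0],[0,0,0]],"turn":[0,0,0,0,0]}' >/dev/null
python3 - <<'E'
from h import *
wh()
c=env.read_camera("wrist"); cv2.imwrite("pics/w4.png",c["pixels"][:,:,::-1])
E
```

```text
wheel 6.42 r 51.1 ang(moulder) -176.3 F [-0.5  3.5  3.3] z 0.168 gap 0.0159
wheel 7.25 r 50.8 ang(moulder) -116.5 F [ 0.3 -0.6  4. ] z 0.168 gap 0.0161
```

View pics/w4.png

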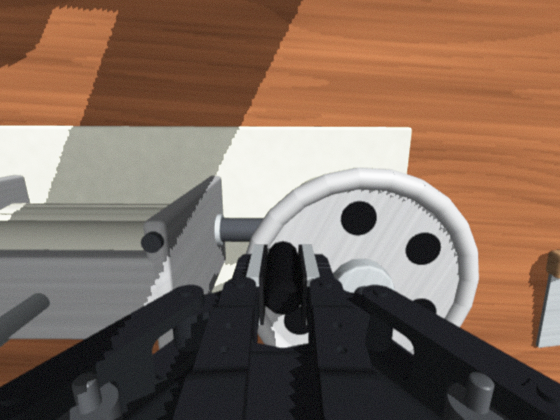

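```bash
python3 -m creep '{"hand":[0,0,0,0,0],"delta_pos":[[-0.0122,-0.0046,0],[-0.0129,-0.0019,0],[-0.013,0.0008,0],[-0.0126,0.0035,0],[-0.0116,0.006,0]],"turn":[0,0,0,0,0]}' >/dev/null
python3 -c "from h import *; wh()"
python3 -m creep '{"hand":[0,0,0,0,0],"delta_pos":[[-0.0101,0.0083,0],[-0.0081,0.0102,0],[-0.0058,0.0117,0],[-0.0033,0.0126,0],[-0.0006,0.0131,0]],"turn":[0,0,0,0,0]}' >/dev/null
python3 -c "from h import *; wh()"
python3 -m creep '{"hand":[0,0,0,0,0],"delta_pos":[[0.0022,0.0129,0],[0.0048,0.0122,0],[0.0072,0.0109,0],[0.0093,0.0092,0],[0.011,0.007,0]],"turn":[0,0,0,0,0]}' >/dev/null
python3 -c "from h import *; wh()"
python3 -m creep '{"hand":[0,0,0,0,0],"delta_pos":[[0.004,0.0014,0],[0,0,0],[0,0,0],[0,0,0],[0,0,0]],"turn":[0,0,0,0,0]}' >/dev/null
python3 - <<'E'
from h import *
wh()
c=env.read_camera("wrist"); cv2.imwrite("pics/w5.png",c["pixels"][:,:,::-1])
E
```

```text
wheel 7.72 r 49.8 ang(moulder) -57.7 F [-4.   0.8  8. ] z 0.168 gap 0.016
wheel 8.13 r 49.0 ang(moulder) 2.9 F [-3.6 -3.3  7.8] z 0.168 gap 0.0158
wheel 8.55 r 49.3 ang(moulder) 63.5 F [ 1.8 -5.1  4.7] z 0.168 gap 0.0161
wheel 8.97 r 49.2 ang(moulder) 67.8 F [-1.1 -0.1  5.2] z 0.168 gap 0.0161
```

View pics/w5.png

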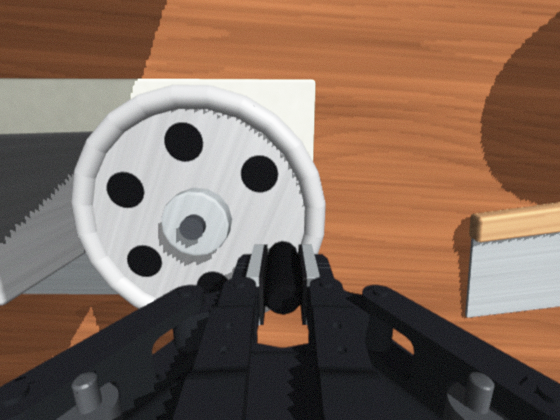

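```bash
python3 -m creep '{"hand":[0,0,0,0,0],"delta_pos":[[-0.0027,-0.001,0],[0,0,0],[0,0,0],[0,0,0],[0,0,0]],"turn":[0,0,0,0,0]}' >/dev/null
python3 -c "from h import *; wh()"
python3 -m creep '{"hand":[45,45,45,45,45],"delta_pos":[[0,0,0],[0,0,0],[0,0,0],[0,0,0],[0,0,0]],"turn":[0,0,0,0,0]}'
python3 -m creep '{"hand":[45,45,45,45,45],"delta_pos":[[0,0,-0.03],[0,0,-0.045],[0,0,-0.045],[0,0,-0.045],[0,0,0]],"turn":[0,0,0,0,0]}'
python3 - <<'E'
from h import *
for n in ["scene","top"]:
    c=env.read_camera(n)
    t={"scene":(140,340,200,400),"top":(150,280,190,380)}[n]
    k=4 if n=="top" else 3
    cv2.imwrite(f"pics/{n}2.png",cv2.resize(c["pixels"][t[0]:t[1],t[2]:t[3],::-1],None,fx=k,fy=k,interpolation=2))
    for t,z in [("knob_mid",.171),("wheel_hub",.143),("lever_grip",.215)]:
        for d in env.pinpoint(n,t)[:1]:
            l=d["location"]; print(n,t,round(d["score"],2),np.round(l),np.round(ray_z(c,*l,z),4))
    d=c["depth"]; rr,cc=np.mgrid[0:420,0:560]
    v=np.stack([(cc-c["cx"])/c["fx"]*d,(rr-c["cy"])/c["fy"]*d,d],-1).reshape(-1,3)
    P=np.array(c["origin"])+q(c["orientation"]).apply(v); P[d.reshape(-1)==0]=9
    px=c["pixels"].reshape(-1,3).astype(int)
    g=(P[:,0]>.42)&(P[:,0]<.53)&(P[:,1]<-.17)&(P[:,1]>-.22)&(P[:,2]>.2)&(P[:,2]<.25)&(px.max(1)<90)
    G=P[g]; print("grip",g.sum(),G.mean(0).round(4),G.min(0).round(3),G.max(0).round(3),np.linalg.svd(G-G.mean(0))[2][0].round(3))
rel([.4807,-.1947,.3])
E
```

```text
wheel 9.43 r 49.3 ang(moulder) 64.8 F [-1.6 -1.1  5.5] z 0.168 gap 0.0162
clock: 9.85
tcp_pos: [0.5545, 0.1749, 0.1674]
orientation: [-0.0, -0.033, 0.999, 0.0]
wrist_force: [0.3, 0.2, 0.3]
finger_gap: 0.045
clock: 10.27
tcp_pos: [0.5572, 0.1754, 0.3077]
orientation: [0.006, -0.033, 0.999, 0.001]
wrist_force: [0.8, 1.0, 0.6]
finger_gap: 0.045
scene knob_mid 0.86 [251. 327.] [0.5507 0.1757 0.171 ]
scene wheel_hub 0.7 [244. 316.] [0.5291 0.126  0.143 ]
scene lever_grip 0.68 [176. 242.] [ 0.482  -0.1915  0.215 ]
grip 50 [ 0.4788 -0.1899  0.222 ] [ 0.455 -0.195  0.214] [ 0.505 -0.183  0.228] [1.    0.014 0.018]
top knob_mid 0.73 [195. 223.] [0.5614 0.18   0.171 ]
top wheel_hub 0.76 [203. 237.] [0.5478 0.1395 0.143 ]
top lever_grip 0.68 [234. 345.] [ 0.4776 -0.1919  0.215 ]
grip 118 [ 0.4791 -0.1927  0.2231] [ 0.451 -0.202  0.213] [ 0.511 -0.185  0.231] [-0.998 -0.058 -0.007]
t 10.67 tcp [0.554  0.1748 0.2983] F [-0.1  0.4  0.8] gap 0.0452 jaw 93.8 z [-0.003 -0.    -1.   ] tool mm [  97.7 -363.8   -1.3] units [ 0.1222 -0.4547 -0.0017]
```

View pics/scene2.png

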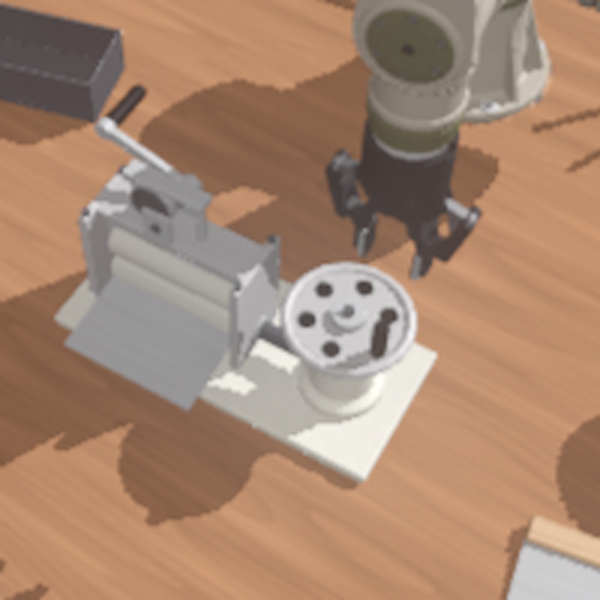

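```bash
python3 -m creep '{"hand":[45,45,45,45,60],"delta_pos":[[0.0094,-0.035,0],[0.0094,-0.035,0],[0.0094,-0.035,0],[0.0094,-0.035,0],[0.0094,-0.035,0]],"turn":[0,0,0,0,0]}'
python3 -m creep '{"hand":[60,60,60,60,60],"delta_pos":[[0.0094,-0.035,0],[0.0094,-0.035,0],[0.0094,-0.035,0],[0.0094,-0.035,0],[0.0094,-0.035,0]],"turn":[0,0,0,0,0]}'
python3 -m creep '{"hand":[60,60,60,60,60],"delta_pos":[[0.0094,-0.035,0],[0.0094,-0.035,0],[0.0094,-0.035,0],[0,0,0],[0,0,0]],"turn":[0,0,0,0,0]}'
python3 -m creep '{"hand":[60,60,60,60,60],"delta_pos":[[0,0,0],[0,0,0],[0,0,0],[0,0,0],[0,0,0]],"turn":[0,0,0,0,0]}'
python3 - <<'E'
from h import *
rel([.479,-.1935,.207])
c=env.read_camera("wrist"); cv2.imwrite("pics/w6.png",c["pixels"][:,:,::-1])
for d in env.pinpoint("wrist","lever_grip")[:2]: print(d, ray_z(c,*d["location"],.215))
E
```

```text
clock: 11.08
tcp_pos: [0.5257, 0.0317, 0.299]
orientation: [-0.001, -0.034, 0.999, 0.0]
wrist_force: [0.3, -0.1, -0.4]
finger_gap: 0.0553
clock: 11.5
tcp_pos: [0.4975, -0.1106, 0.2991]
orientation: [-0.001, -0.033, 0.999, 0.0]
wrist_force: [1.2, -0.5, -0.1]
finger_gap: 0.0598
clock: 11.92
tcp_pos: [0.4807, -0.1959, 0.2989]
orientation: [-0.001, -0.032, 0.999, 0.001]
wrist_force: [-0.3, 0.6, -0.1]
finger_gap: 0.0599
clock: 12.33
tcp_pos: [0.4816, -0.194, 0.3]
orientation: [0.0, -0.034, 0.999, -0.0]
wrist_force: [0.8, 0.2, 0.1]
finger_gap: 0.06
t 12.33 tcp [ 0.4816 -0.194   0.3   ] F [0.8 0.2 0.1] gap 0.06 jaw 93.9 z [ 0. -0. -1.] tool mm [ 2.6  0.7 93. ] units [0.0032 0.0009 0.1162]
{'location': [217.8, 279.8], 'score': 0.72} [ 0.47968641 -0.19506648  0.215     ]
```

View pics/w6.png

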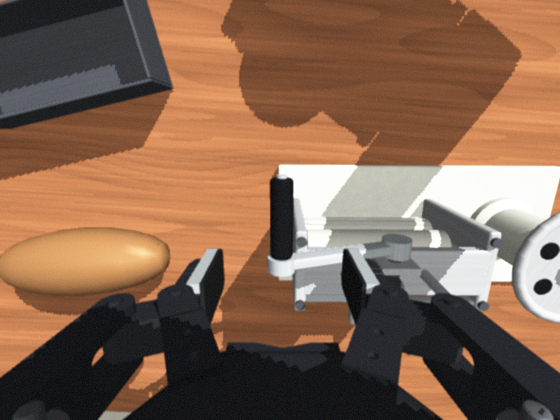

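```bash
python3 -m creep '{"hand":[60,60,60,60,60],"delta_pos":[[0.005,0,0],[0,0,0.029],[0,0,0.029],[0,0,0.029],[0,0,0.015]],"turn":[0,0,0,0,0]}'
python3 -m creep '{"hand":[60,60,60,60,60],"delta_pos":[[0,0,0.014],[0,0,0],[0,0,0],[0,0,0],[0,0,0]],"turn":[0,0,0,0,0]}'
python3 - <<'E'
from h import *
rel([.477,-.1945,.207])
c=env.read_camera("wrist"); cv2.imwrite("pics/w7.png",c["pixels"][:,:,::-1])
E
```

```text
clock: 12.85
tcp_pos: [0.4761, -0.1944, 0.2157]
orientation: [-0.001, -0.033, 0.999, 0.001]
wrist_force: [0.3, -1.1, -0.7]
finger_gap: 0.0597
clock: 13.27
tcp_pos: [0.4779, -0.1954, 0.2082]
orientation: [0.001, -0.033, 0.999, -0.0]
wrist_force: [0.6, 0.1, 1.0]
finger_gap: 0.0599
t 13.27 tcp [ 0.4779 -0.1954  0.2082] F [0.6 0.1 1. ] gap 0.0599 jaw 93.8 z [ 0.002 -0.001 -1.   ] tool mm [0.9 1.  1.2] units [0.0011 0.0012 0.0015]
```

View pics/w7.png

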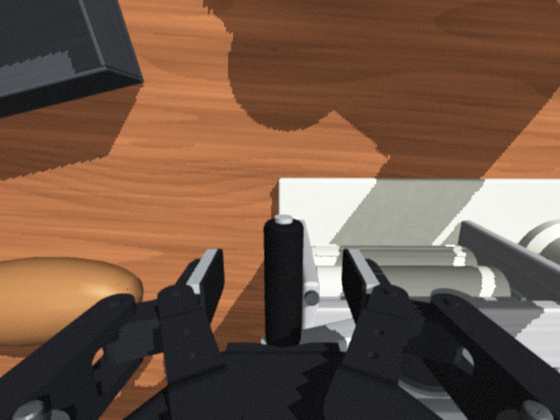

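```bash
python3 -m creep '{"hand":[40,0,0,0,0],"delta_pos":[[0,0.0012,0.001],[0,0,0],[0,0,0],[0,0,0],[0,0,0]],"turn":[0,0,0,0,0]}' 60
python3 -m creep '{"hand":[0,0,0,0,0],"delta_pos":[[0,0,0],[0,0,0],[0,0,0],[0,0,0],[0,0,0]],"turn":[0,0,0,0,0]}'
python3 - <<'E'
from h import *
rel([.4763,-.0905,.282])
t=-1.25+.0625*np.arange(21); Y=110*np.sin(t)/800; Z=-110*np.cos(t)/800
for i in range(0,20,5): print([[0,float(round(Y[j+1]-Y[j],4)),float(round(Z[j+1]-Z[j],4))] for j in range(i,i+5)])
E
```

```text
clock: 13.73
tcp_pos: [0.4775, -0.1951, 0.2066]
orientation: [0.0, -0.033, 0.999, -0.001]
wrist_force: [-0.6, -4.7, 0.1]
finger_gap: 0.0162
clock: 14.15
tcp_pos: [0.4775, -0.1951, 0.2065]
orientation: [0.0, -0.033, 0.999, -0.001]
wrist_force: [-0.6, -5.1, -0.2]
finger_gap: 0.0164
t 14.15 tcp [ 0.4775 -0.1951  0.2065] F [-0.6 -5.1 -0.2] gap 0.0164 jaw 93.8 z [ 0.    -0.002 -1.   ] tool mm [ -5.7 104.3 -75.6] units [-0.0071  0.1304 -0.0946]
[[0, 0.003, -0.0081], [0, 0.0035, -0.0079], [0, 0.0039, -0.0076], [0, 0.0044, -0.0074], [0, 0.0049, -0.0071]]
[[0, 0.0053, -0.0068], [0, 0.0057, -0.0064], [0, 0.0061, -0.0061], [0, 0.0065, -0.0057], [0, 0.0068, -0.0052]]
[[0, 0.0071, -0.0048], [0, 0.0074, -0.0044], [0, 0.0077, -0.0039], [0, 0.0079, -0.0034], [0, 0.0081, -0.0029]]
[[0, 0.0083, -0.0024], [0, 0.0084, -0.0019], [0, 0.0085, -0.0013], [0, 0.0086, -0.0008], [0, 0.0086, -0.0003]]
```

```bash
python3 -m creep '{"hand":[0,0,0,0,0],"delta_pos":[[0,0.003,-0.0081],[0,0.0035,-0.0079],[0,0.0039,-0.0076],[0,0.0044,-0.0074],[0,0.0049,-0.0071]],"turn":[0,0,0,0,0]}'
python3 -c "
from h import *
rel([.4763,-.0905,.282])"
python3 -m creep '{"hand":[0,0,0,0,0],"delta_pos":[[0,0.0053,-0.0068],[0,0.0057,-0.0064],[0,0.0061,-0.0061],[0,0.0065,-0.0057],[0,0.0068,-0.0052]],"turn":[0,0,0,0,0]}'
python3 - <<'E'
from h import *
rel([.4763,-.0905,.282])
c=env.read_camera("scene"); cv2.imwrite("pics/s3.png",cv2.resize(c["pixels"][120:320,180:380,::-1],None,fx=3,fy=3,interpolation=2))
E
```

```text
clock: 14.57
tcp_pos: [0.4765, -0.1796, 0.2368]
orientation: [0.0, -0.033, 0.999, -0.001]
wrist_force: [0.2, -6.7, -2.7]
finger_gap: 0.0162
t 14.57 tcp [ 0.4765 -0.1796  0.2368] F [ 0.2 -6.7 -2.7] gap 0.0162 jaw 93.8 z [ 0.    -0.002 -1.   ] tool mm [ -5.6  88.8 -45.3] units [-0.007   0.111  -0.0567]
clock: 14.98
tcp_pos: [0.475, -0.1551, 0.2612]
orientation: [0.0, -0.033, 0.999, -0.001]
wrist_force: [0.3, -5.2, -1.2]
finger_gap: 0.0163
t 14.98 tcp [ 0.475  -0.1551  0.2612] F [ 0.3 -5.2 -1.2] gap 0.0163 jaw 93.8 z [ 0.001 -0.002 -1.   ] tool mm [ -5.6  64.3 -20.9] units [-0.0069  0.0804 -0.0261]
```

View pics/s3.png

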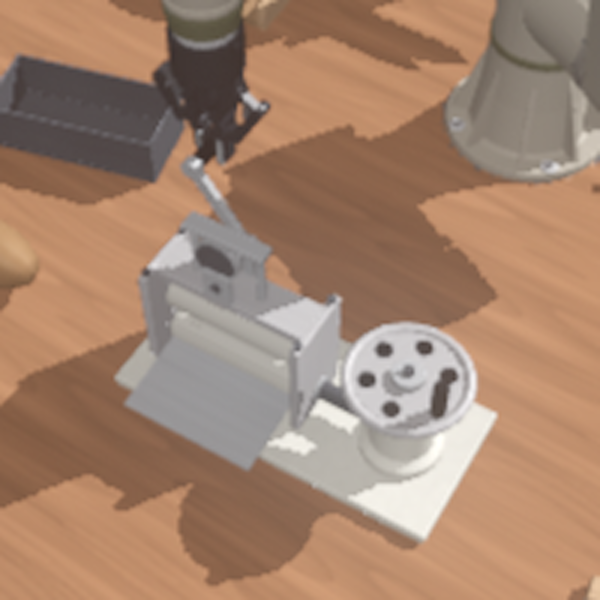

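Lever is following. Continue to upright.

```bash
python3 -m creep '{"hand":[0,0,0,0,0],"delta_pos":[[0,0.0071,-0.0048],[0,0.0074,-0.0044],[0,0.0077,-0.0039],[0,0.0079,-0.0034],[0,0.0081,-0.0029]],"turn":[0,0,0,0,0]}'
python3 -m creep '{"hand":[0,0,0,0,0],"delta_pos":[[0,0.0083,-0.0024],[0,0.0084,-0.0019],[0,0.0085,-0.0013],[0,0.0086,-0.0008],[0,0.0086,-0.0003]],"turn":[0,0,0,0,0]}'
python3 -m creep '{"hand":[0,0,0,0,0],"delta_pos":[[0,0,0],[0,0,0],[0,0,0],[0,0,0],[0,0,0]],"turn":[0,0,0,0,0]}'
python3 - <<'E'
from h import *
rel([.4763,-.0905,.282])
for n in ["scene","top","wrist"]:
    c=env.read_camera(n)
    t={"scene":(120,320,180,380),"top":(150,280,190,380),"wrist":(0,420,0,560)}[n]; k={"scene":3,"top":4,"wrist":1}[n]
    cv2.imwrite(f"pics/{n}4.png",cv2.resize(c["pixels"][t[0]:t[1],t[2]:t[3],::-1],None,fx=k,fy=k,interpolation=2))
    for t,z in [("lever_grip",.29),("lever",.18),("moulder",0)]:
        for d in env.pinpoint(n,t)[:1]:
            l=d["location"]; print(n,t,round(d["score"],2),np.round(l),np.round(ray_z(c,*l,z),4))
E
```

```text
clock: 15.45
tcp_pos: [0.473, -0.1244, 0.2768]
orientation: [0.0, -0.033, 0.999, -0.001]
wrist_force: [1.0, -5.0, 0.4]
finger_gap: 0.0159
clock: 15.87
tcp_pos: [0.4708, -0.0895, 0.282]
orientation: [0.001, -0.033, 0.999, -0.0]
wrist_force: [2.6, -4.4, -1.1]
finger_gap: 0.0167
clock: 16.28
tcp_pos: [0.4708, -0.09, 0.282]
orientation: [0.001, -0.033, 0.999, -0.0]
wrist_force: [4.1, -2.5, 1.7]
finger_gap: 0.0162
t 16.28 tcp [ 0.4708 -0.09    0.282 ] F [ 4.1 -2.5  1.7] gap 0.0162 jaw 93.8 z [ 0.001 -0.    -1.   ] tool mm [-5.4 -0.8 -0. ] units [-0.0068 -0.001  -0.    ]
scene lever_grip 0.56 [172. 270.] [ 0.4755 -0.0813  0.29  ]
scene lever 0.62 [200. 270.] [ 0.4914 -0.0715  0.18  ]
scene moulder 0.98 [247. 271.] [ 0.5414 -0.036   0.    ]
top lever_grip 0.71 [208. 238.] [0.5007 0.1141 0.29  ]
top moulder 0.78 [219. 292.] [ 0.5504 -0.0385  0.    ]
wrist lever_grip 0.84 [287. 279.] [ 0.4733 -0.0903  0.29  ]
wrist lever 0.9 [218. 281.] [ 0.4741 -0.0901  0.18  ]
```

View pics/scene4.png

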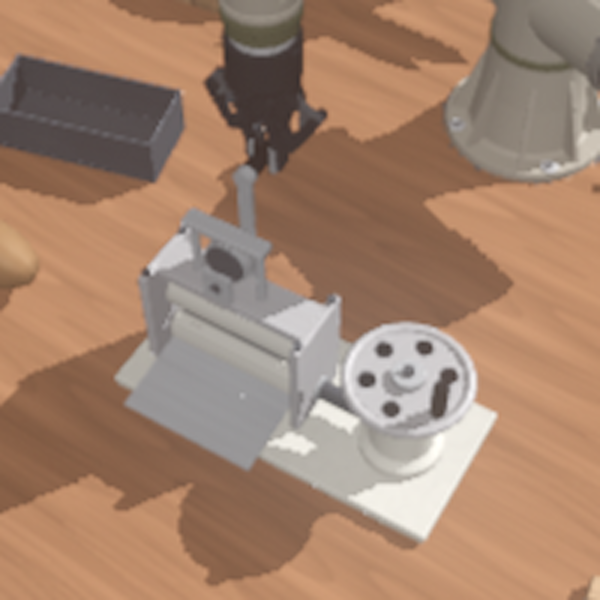

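View pics/wrist4.png

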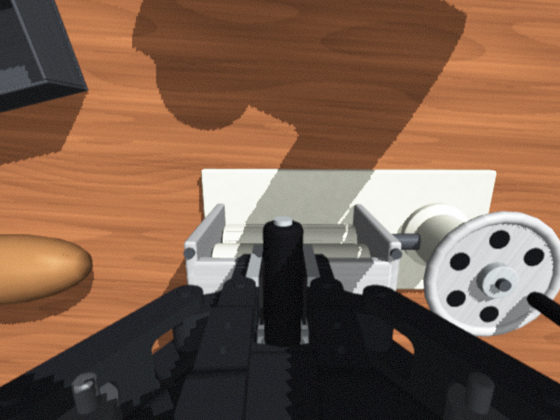

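```bash
python3 - <<'E'
from h import *
O=np.array([.5478,-.0356])
for n in ["scene","top"]:
    c=env.read_camera(n); d=c["depth"]; rr,cc=np.mgrid[0:420,0:560]
    v=np.stack([(cc-c["cx"])/c["fx"]*d,(rr-c["cy"])/c["fy"]*d,d],-1).reshape(-1,3)
    P=np.array(c["origin"])+q(c["orientation"]).apply(v); P[d.reshape(-1)==0]=9
    M=R.from_euler('z',-YAW).apply(P-[*O,0])
    a=(abs(M[:,0]+.036)<.015)&(abs(M[:,1]+.05)<.04)&(M[:,2]>.25)&(M[:,2]<.30)
    A=M[a]; 
    for lo in np.arange(.20,.30,.01):
        b=(abs(M[:,0]+.036)<.012)&(abs(M[:,1]+.05)<.03)&(M[:,2]>lo)&(M[:,2]<lo+.01)
        if b.sum()>2: print(n,round(lo,2),b.sum(),M[b].mean(0).round(4))
    h=(abs(M[:,0])<.03)&(M[:,1]>-.14)&(M[:,1]<.06)&(M[:,2]>.22)&(M[:,2]<.27)
    if h.sum(): print(n,"crosshead",h.sum(),np.percentile(M[h][:,2],[10,50,90]).round(4))
s=env.get_state(); print(s["clock"],s["tcp_pos"],s["wrist_force"],s["finger_gap"])
E
```

```text
scene 0.21 9 [-0.0376 -0.0471  0.2163]
scene 0.22 14 [-0.0372 -0.0481  0.2259]
scene 0.23 10 [-0.0372 -0.0497  0.2343]
scene 0.24 14 [-0.0376 -0.0477  0.2447]
scene 0.25 12 [-0.0361 -0.0474  0.2556]
scene 0.26 9 [-0.0369 -0.048   0.2645]
scene 0.27 11 [-0.0365 -0.0469  0.2746]
scene 0.28 13 [-0.0351 -0.0486  0.286 ]
scene 0.29 20 [-0.0369 -0.0459  0.2956]
scene crosshead 264 [0.2252 0.2457 0.2488]
16.9833 [ 0.47082778 -0.09009763  0.281977  ] [ 4.26050009 -3.04308722  1.48245518] 0.01587474888917628
```

```bash
python3 - <<'E'
from h import *
env.hand_in(); s=env.get_state(); print(s["clock"],s["tcp_pos"],s["finger_gap"])
E
```

```text
the job is handed in; nothing more can be done
the job is handed in; nothing more can be done
```

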